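Seat the blank and hold the drill jig at its third stop

ROBOT

A 6-joint arm with a two-finger parallel gripper is mounted at the origin on the work surface; the furniture and walls round the work are solid. World frame = base frame: x ahead of the robot, y to its left, z up, the work surface at z = 0. Lengths are in m, angles in rad, forces in N, time in s.
With the tool pointing down it reaches from about 0.325 to 0.9 m from the base axis. Payload 6.1 kg.
Tool frame: the origin (TCP) lies midway between the tips of the shut fingers; the grasp point (between the pads) lies 19 mm behind it; z points along the fingers, y is the line along which they close (so a half turn about z gives the same grasp; the last joint's range is limited). The gripper opens to 85 mm and grips with 20 to 120 N. Pads are 22 mm wide; open, the fingers measure 114 mm over their backs; the gripper's body (76 mm by 85 mm) begins 54 mm behind the grasp point. The pads swing forward as they close: fully open they stand 13 mm farther back than shut.
Start: joints at [1.174, 0.22, 1.526, -0, 1.395, -0.126], TCP at [0.167, 0.602, 0.231] pointing down, gripper open.
Joint ranges: [-2.98, 2.98], [-0.91, 2.08], [0.09, 2.57], [-1.24, 4.39], [0.2, 2.65], [-2.68, 2.68]. Speed limits (rad/s): [2.57, 2.57, 3.01, 3.14, 3.14, 3.14].

INTERFACE

Orientations are given as a 3x3 rotation matrix whose columns are the frame's x, y, z axes.
In Python, from bench import bot, eyes gives the robot as it stands. The module is installed in compiled form; this text tells all that it offers.
- The arm moves only by the shell command python3 -m handwheel 'ROWS' [FORCE]. ROWS is JSON, a list of rows, each an object of numbers: "rx", "ry", "rz": the turn, a rotation vector about the tool's x, y, z in rad; "tx", "ty", "tz": the shift along the tool's x, y, z in mm; "hand": the closure in counts, from 0 (fully open) to 255 (shut). In form: [{"rx": .., "ry": .., "rz": .., "tx": .., "ty": .., "tz": .., "hand": ..}, ...]. A call has 1 to 5 rows; each row is the pose to reach, as a shift and turn from the pose commanded when the call began, along the tool's axes at that moment; what a row does not reach only later rows make up. A row lasts 1/10 s, in which the tool goes at most 50 mm and 8.59 degrees, less where a joint would pass 70% of its speed; a pose out of reach is approached as far as the arm can. A call with a gripper value outside its range is refused whole. The fingers move at their own pace and stop on an object; FORCE is the grip in N (left out, the last holds). Time passes only in rows, so rows that repeat a pose let the fingers close. It gives the time, the measured TCP pose, the force, the opening and the grip force at its end, in the units of the state.
- bot.get_obs(): the state, without advancing time (a new reading comes with each control period).
- eyes.capture(name): name is "scene" or "side" or "wrist"; returns a dict with "color" (400x640x3 uint8, red, green, blue), "mtx" (3x3 intrinsics, pixels), "k1" (the pictures are not rectified: a ray, as slopes to the right and down, at radius r is drawn at 1 + k1 r^2 times it, then the intrinsics apply), "extrinsics" (4x4, takes a point from camera to world coordinates). Camera axes: x right, y down, z forward; pixel columns grow to the right and rows downward; lengths in m; the calibration is good to about 2 mm. A picture is of the moment at which its call begins. There is no depth.
- bot.sign_off(): hands the job in; it is judged then, once.
The state is a dict: "time_s": time; "joints": joint angles; "qvel": joint speeds; "effort": joint torques, N m; "ee_pos": TCP position; "tool_rot": TCP orientation; "force": force on the tool from outside, world axes, zero at the start; "ft_torque": the same for the moment, N m; "finger_gap": finger opening in m; "grasp_force": force on a finger pad.
Only numpy, scipy, OpenCV 4.12 (cv2) and the standard library are available. Lean on these libraries where they do the work, as an engineer would, in place of code of your own. Each camera call takes 0.05 s, during which the arm holds its last target. There are 200 camera calls.

TASK

The steel blank in the drill jig lies cocked on its lift pin: press its raised end down until it sits flat and level in its nest. Then take the jig's knob and turn it clockwise from its rest to the third click stop, without running on past it, and finish while still gripping the knob and holding it there, since its spring returns it when it is let go. Leave the jar and the tape where they stand.

Things in the scene. Friction and masses are not known exactly. Their poses are not given: they have to be found in the camera images.
- jig: drill jig bolted to the bench: grey base plate 164 x 174 x 12 mm; origin at the centre of its underside, z up. In its frame the knob's axis is at x 0, y -25 mm; the nest for the blank is centred at x 0, y +45 mm on the top face (z 12 mm), between six 8 mm dowels 7.5 mm high, about 2 mm clear of the blank all round. A plunger block 30 x 16 mm, top 32 mm above the bench, is at x 0, y -76 mm.
- pin_spot (a point): fixed point on the jig's top face at the axis of the lift pin (jig x +45, y +45 mm), its z up. The steel pin, 10 mm across, hidden under the blank, starts standing 7 mm out of the face; it is stiff (about 7 N of friction), stays where it is pushed and goes down flush. Room furniture: a hand trimmer stands left of the jig, beyond y +0.05 m; a scale pan beyond x 0.65 m.
- blank: loose flat steel plate, 130 (x) x 60 (y) x 8 (z) mm, about 0.4 kg, five dark spots on top; origin at the centre of its underside. It starts in the nest, axes along the jig's, -x end down, +x end raised by the lift pin under its x +45 mm, y 0; 5 to 20 N on its top there seats it. Seated, its top is 20 mm above the bench. While cocked, it rubs on the bush.
- knob (a joint): index knob's angle (rad): 0 at rest on its end stop, grows clockwise seen from above, ends at 2.15. Click stops every 24 degrees: 0.419, 0.838, third 1.257, 1.676, 2.094. The clicks are felt as torque changes of about 0.04 N m but do not hold: a return spring (0.08 to 0.1 N m) turns the released knob back to 0. 0.2 N m is enough to turn it.
- knob_grip (a point): point on the knob's vertical axis, 61 mm above the bench, where to grip it. The grip is an upright black bar 42 mm long, 14 mm thick, 38 to 80 mm above the bench, over a 42 mm round collar (31 to 39 mm). The point's x runs along the bar, y across it, z up; it turns with the knob, and at rest its x points 162 degrees counter-clockwise (from above) of the jig's x.
- bush (a point): underside centre of the drill bush, a steel cylinder 18 mm across from 23.5 to 34.5 mm above the bench at the end of the flat arm that turns with the knob, 75 mm from the knob's axis along the bar's +x direction. It sweeps 3.5 mm above the seated blank; each stop brings it over one of the blank's five spots.
- jar: grey jar with a dark lid, 66 mm across, 58 mm high, bystander; origin at the centre of its underside
- tape: roll of tape lying flat, 70 mm across, 19 mm high, bystander; origin at the centre of its underside

How it is judged:
On the way, in this order (a step that is already met when the one before it is completed fails the run):
1. the blank is pressed down level in its nest while the knob is still at rest (angle between the z axis of blank and the z axis of jig, either way round below 0.018 rad and z of blank in the frame of jig below 0.0135 m and value of joint knob below 0.2 rad), for 0.2 s.
2. the knob is held in the fingers at the third stop (value of joint knob between 1.137 and 1.377 rad and contact force between the fingers and knob above 2 N), for 0.3 s.
At the end, for the whole second after the job is handed in: The knob is at the third stop (1.257 rad, within 0.12 rad), still, and pressed by the fingers with more than 2 N; the blank lies in its nest (within 6 mm of its centre), level with the jig within 0.018 rad and less than 1.5 mm above its seat (all of step 2 and velocity of joint knob between -0.1 and 0.1 rad/s and angle between the z axis of blank and the z axis of jig, either way round below 0.018 rad and z of blank in the frame of jig below 0.0135 m and x of blank in the frame of jig between -0.006 and 0.006 m and y of blank in the frame of jig between 0.039 and 0.051 m); the arm keeps its last pose, push and grip.
It fails at once if the knob runs past the third stop towards the fourth (beyond 1.50 rad) (value of joint knob above 1.5 rad).
It fails at once if the jar or the tape is moved by more than 20 mm (distance of any of jar, tape from where it was at the start of the episode above 0.02 m).
It also fails if it takes over 51 s, if anything falls off the work surface, if the arm or the gripper's body presses on something with over 40 N, if the wrist force passes 120 N, or if a joint passes its speed limit or range.

## Working session

There is one attempt and no reset: what is moved stays moved. The work goes in short steps, Python scripts to look and compute and a shell command to move; the robot and the scene stay as the last step left them, time stands still between calls to the robot, and variables do not carry over. Pictures are saved under pics/ and viewed, at most 10 in all, crops included, and the job is handed in when it is done.

```bash
mkdir -p pics
cat > h.py <<'E'
import numpy as np,cv2
from bench import bot,eyes
def snap(name,fn):
    c=eyes.capture(name); cv2.imwrite('pics/'+fn+'.png',c['color'][:,:,::-1]); np.savez('pics/'+fn+'.npz',**{k:c[k] for k in('mtx','k1','extrinsics')}); return c
def ray(fn,u,v):
    c=np.load('pics/'+fn+'.npz'); k=float(c['k1']); p=np.linalg.inv(c['mtx'])@[u,v,1]; d=p[:2].copy()
    for _ in range(30): d=p[:2]/(1+k*(d@d))
    E=c['extrinsics']; return E[:3,3],E[:3,:3]@[d[0],d[1],1]
def onz(fn,u,v,z):
    o,d=ray(fn,u,v); return o+d*(z-o[2])/d[2]
E
python3 - <<'E'
from h import *
for n in('scene','side','wrist'): snap(n,n+'0')
a=[cv2.imread('pics/%s0.png'%n) for n in('scene','side','wrist')]
s=bot.get_obs(); print(s['time_s'],s['ee_pos'],s['tool_rot'],s['finger_gap'])
E
```

```text
0.15 [0.16700534 0.60178029 0.23041435] [[-9.63555843e-01  2.67506517e-01 -6.33613849e-04]
 [ 2.67507172e-01  9.63554800e-01 -1.43562457e-03]
 [ 2.26482736e-04 -1.55280069e-03 -9.99998769e-01]] 0.085576121354774
```

View pics/scene0.png

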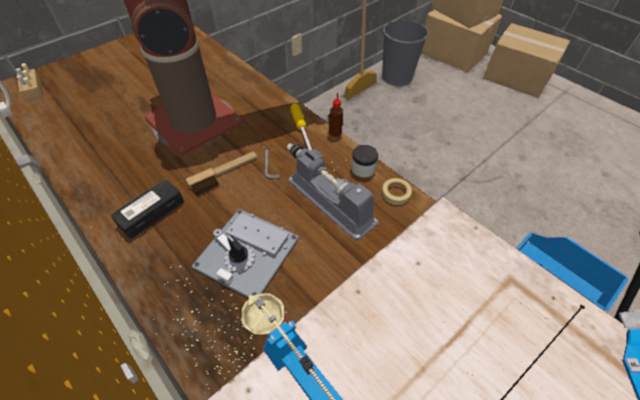

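View pics/side0.png

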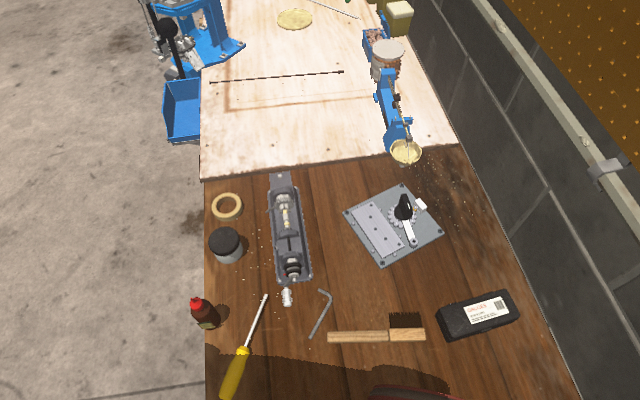

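The scene view shows the jig near (245,252) and the jar and tape at right (365,160)/(397,190). The side view shows the jig at (393,225). I'll enlarge both.

Run:
```python
import cv2,numpy as np
a=cv2.imread('pics/scene0.png')[200:300,185:305]; b=cv2.imread('pics/side0.png')[175:275,333:453]
f=lambda i:cv2.resize(i,None,fx=5,fy=5,interpolation=cv2.INTER_CUBIC)[:, :]
cv2.imwrite('pics/c1.png',f(a));cv2.imwrite('pics/c2.png',f(b))
```

```text
(no output)
```

View pics/c1.png

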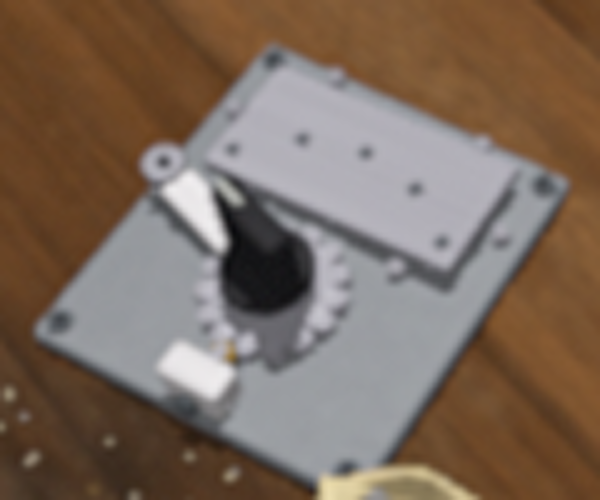

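View pics/c2.png

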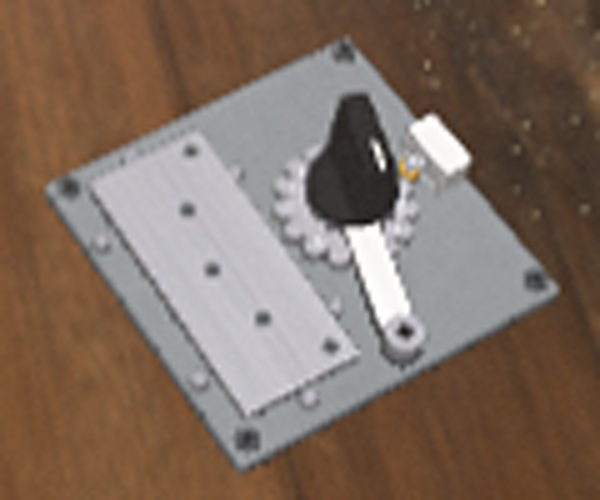

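Run:
```python
from h import *
from scipy.optimize import least_squares
X=np.array([[-82,87],[82,87],[82,-87],[-82,-87]])/1e3
c1=[(270,45),(568,182),None,(38,330)]; c2=[(240,468),(48,188),(350,38),(555,292)]
W=[];M=[]
for cs,fn,o in((c1,'scene0',(185,200)),(c2,'side0',(333,175))):
    for m,c in zip(X,cs):
        if c: W.append(onz(fn,c[0]/5+o[0]-.4,c[1]/5+o[1]-.4,.012)[:2]);M.append(m)
W=np.array(W);M=np.array(M);print(W.round(4))
f=lambda p:((np.c_[np.cos(p[2])*M[:,0]-np.sin(p[2])*M[:,1],np.sin(p[2])*M[:,0]+np.cos(p[2])*M[:,1]]+p[:2])-W).ravel()
r=least_squares(f,[.5,-.1,0]);x,y,a=r.x;print(r.x,(f(r.x).reshape(-1,2)*1e3).round(1))
R=np.array([[np.cos(a),-np.sin(a)],[np.sin(a),np.cos(a)]])
for n,p in dict(knob=(0,-.025),pin=(.045,.045),nest=(0,.045)).items(): print(n,R@p+[x,y])
kb=a+np.radians(162);print('bar dir',np.degrees(kb),'tool y for grip',np.degrees(kb)+90)
print(onz('side0',228,240,.058), onz('side0',227,206,.019))
```

```text
[[ 0.3602 -0.0935]
 [ 0.5128 -0.0386]
 [ 0.419  -0.2535]
 [ 0.3562 -0.0904]
 [ 0.5073 -0.0375]
 [ 0.5658 -0.1991]
 [ 0.4137 -0.2502]]
[ 0.46307427 -0.14532489  0.34174211] [[-3.5  2.7]
 [-1.7  2.7]
 [-4.  -1.3]
 [ 0.5 -0.5]
 [ 3.9  1.6]
 [ 3.7 -0.7]
 [ 1.2 -4.5]]
knob [ 0.47145249 -0.1688792 ]
pin [ 0.49039122 -0.08784633]
nest [ 0.44799346 -0.10292714]
bar dir 181.5803803460962 tool y for grip 271.5803803460962
[0.45418371 0.21810639 0.058     ] [0.56689755 0.22512568 0.019     ]
```

View pics/wrist0.png

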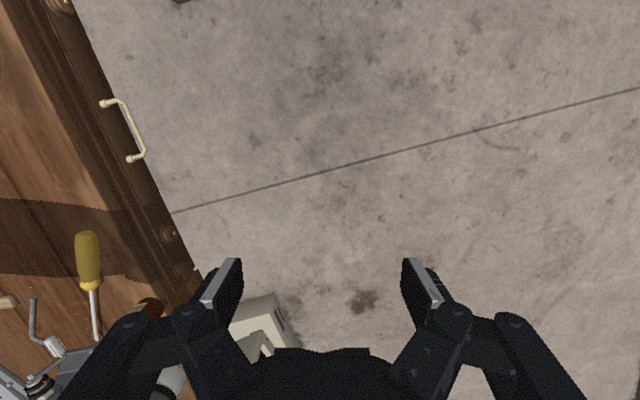

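The wrist view is over the floor, off the bench; the fingers close along image x. I'll travel to above the pin spot.

```bash
cat >> h.py <<'E'
def go(x,y,z,yaw=None):
    s=bot.get_obs();R=s['tool_rot'];print('t',s['time_s'],'shift mm',((R.T@(np.array([x,y,z])-s['ee_pos']))*1e3).round(1))
    w=np.degrees(np.arctan2(R[1,1],R[0,1]))
    print('yaw',w.round(2),'rz',None if yaw is None else -np.radians(yaw-w).round(4),'f',s['force'].round(1),'pos',s['ee_pos'].round(4),'gap',s['finger_gap'],s['grasp_force'])
E
python3 -m handwheel '[{"tx":-496,"ty":-578,"rz":-0.298,"hand":255},{"tx":-496,"ty":-578,"rz":-0.298,"hand":255},{"tx":-496,"ty":-578,"rz":-0.298,"hand":255},{"tx":-496,"ty":-578,"rz":-0.298,"hand":255},{"tx":-496,"ty":-578,"rz":-0.298,"hand":255}]'
python3 -c "
from h import *
go(.49,-.088,.231,91.6)"
```

```text
t 0.15 shift mm [-4.957e+02 -5.782e+02  2.000e-01]
yaw 74.48 rz -0.2987 f [ 0.  -0.4  0.2] pos [0.167  0.6018 0.2304] gap 0.085576121354774 0.0$[0]: bad value
```

```bash
python3 -m handwheel '[{"rx":0,"ry":0,"rz":-0.298,"tx":-496,"ty":-578,"tz":0,"hand":255},{"rx":0,"ry":0,"rz":-0.298,"tx":-496,"ty":-578,"tz":0,"hand":255},{"rx":0,"ry":0,"rz":-0.298,"tx":-496,"ty":-578,"tz":0,"hand":255},{"rx":0,"ry":0,"rz":-0.298,"tx":-496,"ty":-578,"tz":0,"hand":255},{"rx":0,"ry":0,"rz":-0.298,"tx":-496,"ty":-578,"tz":0,"hand":255}]'
python3 -c "
from h import *
go(.49,-.088,.231,91.6)"
```

```text
time_s: 0.65
ee_pos: [0.2735, 0.374, 0.231]
tool_rot: [[-1.0, -0.028, -0.0], [-0.028, 1.0, -0.0], [0.0, -0.0, -1.0]]
force: [1.7, 0.0, 0.9]
finger_gap: 0.0125
grasp_force: 0.0
t 0.65 shift mm [-2.035e+02 -4.678e+02  1.000e-01]
yaw 91.6 rz -0.0 f [1.7 0.  0.9] pos [0.2735 0.374  0.231 ] gap 0.012495349598557281 0.0
```

```bash
python3 -m handwheel '[{"rx":0,"ry":0,"rz":0,"tx":-203,"ty":-468,"tz":0,"hand":255},{"rx":0,"ry":0,"rz":0,"tx":-203,"ty":-468,"tz":0,"hand":255},{"rx":0,"ry":0,"rz":0,"tx":-203,"ty":-468,"tz":0,"hand":255},{"rx":0,"ry":0,"rz":0,"tx":-203,"ty":-468,"tz":0,"hand":255},{"rx":0,"ry":0,"rz":0,"tx":-203,"ty":-468,"tz":0,"hand":255}]'
python3 -c "
from h import *
go(.49,-.088,.231,91.6)"
```

```text
time_s: 1.15
ee_pos: [0.3793, 0.1474, 0.2314]
tool_rot: [[-1.0, -0.027, 0.001], [-0.027, 1.0, 0.0], [-0.001, 0.0, -1.0]]
force: [0.9, 0.5, 0.3]
finger_gap: 0.0002
grasp_force: 0.0
t 1.15 shift mm [-104.2 -238.4    0.4]
yaw 91.57 rz -0.0004 f [0.9 0.5 0.3] pos [0.3793 0.1474 0.2314] gap 0.00022087516693565412 0.0
```

```bash
python3 -m handwheel '[{"rx":0,"ry":0,"rz":0,"tx":-104,"ty":-238,"tz":0,"hand":255},{"rx":0,"ry":0,"rz":0,"tx":-104,"ty":-238,"tz":0,"hand":255},{"rx":0,"ry":0,"rz":0,"tx":-104,"ty":-238,"tz":0,"hand":255},{"rx":0,"ry":0,"rz":0,"tx":-104,"ty":-238,"tz":0,"hand":255},{"rx":0,"ry":0,"rz":0,"tx":-104,"ty":-238,"tz":0,"hand":255}]'
python3 -m handwheel '[{"rx":0,"ry":0,"rz":0,"tx":-4,"ty":-10,"tz":0,"hand":255},{"rx":0,"ry":0,"rz":0,"tx":-4,"ty":-10,"tz":0,"hand":255}]'
python3 -c "
from h import *
go(.49,-.088,.231,91.6); snap('wrist','w1')"
```

```text
time_s: 1.65
ee_pos: [0.4856, -0.0791, 0.2312]
tool_rot: [[-1.0, -0.027, 0.0], [-0.027, 1.0, 0.0], [-0.0, 0.0, -1.0]]
force: [0.5, 1.0, 0.3]
finger_gap: -0.0001
grasp_force: 0.0
time_s: 1.85
ee_pos: [0.4895, -0.0882, 0.2307]
tool_rot: [[-1.0, -0.024, -0.001], [-0.024, 1.0, 0.001], [0.001, 0.001, -1.0]]
force: [-0.4, 0.5, 0.2]
finger_gap: 0.0003
grasp_force: 0.0
t 1.85 shift mm [-0.5  0.2 -0.3]
yaw 91.38 rz -0.0039 f [-0.4  0.5  0.2] pos [ 0.4895 -0.0882  0.2307] gap 0.00029403837687310303 0.0
```

View pics/w1.png

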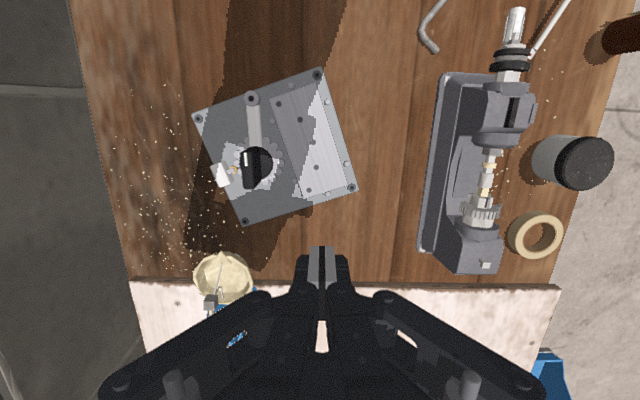

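The wrist view shows the jig with corners near (322,67), (358,189), (243,226), (191,113), the bush at (252,97) and the knob at about (255,167). I'll refit from these.

Run:
```python
from h import *
a=cv2.imread('pics/w1.png')[55:240,180:370]; cv2.imwrite('pics/w1c.png',cv2.resize(a,None,fx=3.2,fy=3.2,interpolation=cv2.INTER_CUBIC))
from scipy.optimize import least_squares
M=np.array([[-82,87],[82,87],[82,-87],[-82,-87]])/1e3
W=np.array([onz('w1',*p,.012)[:2] for p in((322,67),(358,189),(243,226),(191,113))])
f=lambda p:((np.c_[np.cos(p[2])*M[:,0]-np.sin(p[2])*M[:,1],np.sin(p[2])*M[:,0]+np.cos(p[2])*M[:,1]]+p[:2])-W).ravel()
r=least_squares(f,[.5,-.1,0]);x,y,a=r.x;print(r.x,np.degrees(a),(f(r.x).reshape(-1,2)*1e3).round(1))
R=np.array([[np.cos(a),-np.sin(a)],[np.sin(a),np.cos(a)]])
for n,p in dict(knob=(0,-.025),pin=(.045,.045),nest=(0,.045)).items(): print(n,R@p+[x,y])
```

```text
[ 0.46440534 -0.14606634  0.34221811] 19.60765321214706 [[-3.3  0.3]
 [ 2.   2.9]
 [ 1.9 -1.8]
 [-0.5 -1.4]]
knob [ 0.47279477 -0.16961666]
pin [ 0.49169492 -0.08857479]
nest [ 0.44930435 -0.10367577]
```

View pics/w1c.png

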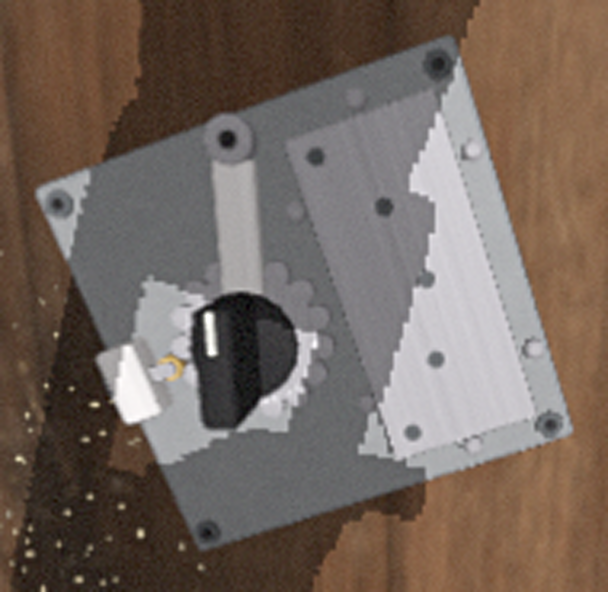

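The crop confirms the pose within about 1.5 mm. Now I'll descend over the pin.

```bash
python3 -m handwheel '[{"rx":0,"ry":0,"rz":0,"tx":-1.5,"ty":0,"tz":50,"hand":255},{"rx":0,"ry":0,"rz":0,"tx":-1.5,"ty":0,"tz":100,"hand":255},{"rx":0,"ry":0,"rz":0,"tx":-1.5,"ty":0,"tz":150,"hand":255},{"rx":0,"ry":0,"rz":0,"tx":-1.5,"ty":0,"tz":190,"hand":255},{"rx":0,"ry":0,"rz":0,"tx":-1.5,"ty":0,"tz":195,"hand":255}]'
python3 -m handwheel '[{"rx":0,"ry":0,"rz":0,"tx":0,"ty":0,"tz":2,"hand":255},{"rx":0,"ry":0,"rz":0,"tx":0,"ty":0,"tz":4,"hand":255},{"rx":0,"ry":0,"rz":0,"tx":0,"ty":0,"tz":6,"hand":255},{"rx":0,"ry":0,"rz":0,"tx":0,"ty":0,"tz":8,"hand":255},{"rx":0,"ry":0,"rz":0,"tx":0,"ty":0,"tz":9,"hand":255}]'
python3 -c "
from h import *
go(.491,-.088,.02,91.6)"
```

```text
time_s: 2.4
ee_pos: [0.4857, -0.0832, 0.0312]
tool_rot: [[-1.0, -0.029, -0.01], [-0.029, 1.0, 0.004], [0.01, 0.004, -1.0]]
force: [-1.3, 1.7, 0.5]
finger_gap: 0.0001
grasp_force: 0.0
time_s: 2.9
ee_pos: [0.4919, -0.0871, 0.0283]
tool_rot: [[-1.0, -0.027, 0.002], [-0.027, 1.0, -0.001], [-0.002, -0.001, -1.0]]
force: [0.5, 0.3, -0.7]
finger_gap: -0.0002
grasp_force: 0.0
t 2.9 shift mm [ 0.9 -0.8  8.3]
yaw 91.55 rz -0.0008 f [ 0.5  0.3 -0.7] pos [ 0.4919 -0.0871  0.0283] gap -0.0002180367020201749 0.0
```

```bash
python3 -m handwheel '[{"rx":0,"ry":0,"rz":0,"tx":0,"ty":0,"tz":1.5,"hand":255},{"rx":0,"ry":0,"rz":0,"tx":0,"ty":0,"tz":3,"hand":255},{"rx":0,"ry":0,"rz":0,"tx":0,"ty":0,"tz":4,"hand":255},{"rx":0,"ry":0,"rz":0,"tx":0,"ty":0,"tz":5,"hand":255},{"rx":0,"ry":0,"rz":0,"tx":0,"ty":0,"tz":5,"hand":255}]'
python3 -m handwheel '[{"rx":0,"ry":0,"rz":0,"tx":0,"ty":0,"tz":1,"hand":255},{"rx":0,"ry":0,"rz":0,"tx":0,"ty":0,"tz":1,"hand":255}]'
python3 -m handwheel '[{"rx":0,"ry":0,"rz":0,"tx":0,"ty":0,"tz":1,"hand":255},{"rx":0,"ry":0,"rz":0,"tx":0,"ty":0,"tz":1,"hand":255}]'
```

```text
time_s: 3.4
ee_pos: [0.4918, -0.087, 0.0226]
tool_rot: [[-1.0, -0.027, 0.002], [-0.027, 1.0, -0.0], [-0.002, -0.0, -1.0]]
force: [2.9, 0.5, 3.2]
finger_gap: 0.0002
grasp_force: 1.6
time_s: 3.6
ee_pos: [0.4915, -0.087, 0.0215]
tool_rot: [[-1.0, -0.027, 0.001], [-0.027, 1.0, -0.0], [-0.001, -0.0, -1.0]]
force: [3.2, -0.1, 2.7]
finger_gap: 0.0001
grasp_force: 1.8
time_s: 3.8
ee_pos: [0.4913, -0.087, 0.0204]
tool_rot: [[-1.0, -0.027, 0.0], [-0.027, 1.0, -0.0], [-0.0, -0.0, -1.0]]
force: [3.9, -1.2, 4.2]
finger_gap: 0.0001
grasp_force: 1.9
```

```bash
python3 -m handwheel '[{"rx":0,"ry":0,"rz":0,"tx":0,"ty":0,"tz":1,"hand":255},{"rx":0,"ry":0,"rz":0,"tx":0,"ty":0,"tz":1,"hand":255}]'
python3 -m handwheel '[{"rx":0,"ry":0,"rz":0,"tx":0,"ty":0,"tz":1,"hand":255},{"rx":0,"ry":0,"rz":0,"tx":0,"ty":0,"tz":1,"hand":255}]'
```

```text
time_s: 4.0
ee_pos: [0.4914, -0.087, 0.0201]
tool_rot: [[-1.0, -0.027, 0.0], [-0.027, 1.0, -0.0], [-0.0, -0.0, -1.0]]
force: [1.0, 0.8, 10.2]
finger_gap: -0.0002
grasp_force: 5.2
time_s: 4.2
ee_pos: [0.4914, -0.087, 0.02]
tool_rot: [[-1.0, -0.027, -0.0], [-0.027, 1.0, -0.0], [0.0, -0.0, -1.0]]
force: [-3.2, 3.1, 20.2]
finger_gap: -0.0002
grasp_force: 10.0
```

The blank bottomed out at z = 20.0 mm with 20 N, so it is seated. I'll lift and move over the knob, opening the hand.

```bash
python3 -m handwheel '[{"rx":0,"ry":0,"rz":0,"tx":0,"ty":0,"tz":-50,"hand":255},{"rx":0,"ry":0,"rz":0,"tx":0,"ty":0,"tz":-105,"hand":200},{"rx":0,"ry":0,"rz":0,"tx":12,"ty":-42,"tz":-115,"hand":0},{"rx":0,"ry":0,"rz":0,"tx":21.5,"ty":-81.5,"tz":-115,"hand":0},{"rx":0,"ry":0,"rz":0,"tx":21.5,"ty":-81.5,"tz":-115,"hand":0}]'
python3 -m handwheel '[{"rx":0,"ry":0,"rz":0,"tx":0,"ty":0,"tz":0,"hand":0},{"rx":0,"ry":0,"rz":0,"tx":0,"ty":0,"tz":0,"hand":0},{"rx":0,"ry":0,"rz":0,"tx":0,"ty":0,"tz":0,"hand":0}]'
python3 -c "
from h import *
go(.472,-.1693,.046,91.6); snap('wrist','w2');snap('side','s2')
b=cv2.imread('pics/w2.png'); a=cv2.imread('pics/s2.png')[170:280,330:455]
cv2.imwrite('pics/w2c.png',np.hstack([cv2.resize(b,(480,300)),cv2.resize(a,(300,300),interpolation=2)]))"
```

```text
time_s: 4.7
ee_pos: [0.47, -0.1722, 0.1332]
tool_rot: [[-1.0, -0.024, -0.002], [-0.024, 1.0, -0.001], [0.002, -0.001, -1.0]]
force: [0.6, 0.5, -0.4]
finger_gap: 0.0583
grasp_force: 0.0
time_s: 5.0
ee_pos: [0.4712, -0.1676, 0.1323]
tool_rot: [[-1.0, -0.028, -0.002], [-0.028, 1.0, 0.001], [0.002, 0.001, -1.0]]
force: [0.4, 0.4, 0.1]
finger_gap: 0.0852
grasp_force: 0.0
t 5.0 shift mm [-1.  -1.8 86.3]
yaw 91.63 rz 0.0005 f [0.4 0.4 0.1] pos [ 0.4712 -0.1676  0.1323] gap 0.08519167140068445 0.0
```

View pics/w2c.png

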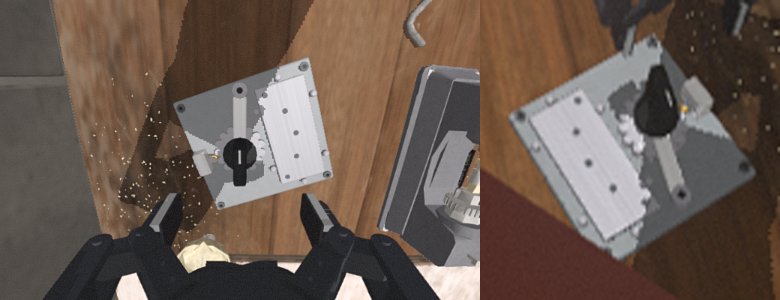

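The blank lies flat in its nest, and the knob bar is upright in the wrist view at x≈239, midway between the fingers. I'll descend and grip.

```bash
python3 -m handwheel '[{"rx":0,"ry":0,"rz":0,"tx":-1,"ty":-1,"tz":40,"hand":0},{"rx":0,"ry":0,"rz":0,"tx":-1,"ty":-1,"tz":70,"hand":0},{"rx":0,"ry":0,"rz":0,"tx":-1,"ty":-1,"tz":85,"hand":0},{"rx":0,"ry":0,"rz":0,"tx":-1,"ty":-1,"tz":85,"hand":0},{"rx":0,"ry":0,"rz":0,"tx":-1,"ty":-1,"tz":85,"hand":0}]'
python3 -m handwheel '[{"rx":0,"ry":0,"rz":0,"tx":0,"ty":0,"tz":0,"hand":150},{"rx":0,"ry":0,"rz":0,"tx":0,"ty":0,"tz":0,"hand":170},{"rx":0,"ry":0,"rz":0,"tx":0,"ty":0,"tz":0,"hand":190},{"rx":0,"ry":0,"rz":0,"tx":0,"ty":0,"tz":0,"hand":215},{"rx":0,"ry":0,"rz":0,"tx":0,"ty":0,"tz":0,"hand":255}]' 40
python3 -m handwheel '[{"rx":0,"ry":0,"rz":0,"tx":0,"ty":0,"tz":0,"hand":255},{"rx":0,"ry":0,"rz":0,"tx":0,"ty":0,"tz":0,"hand":255},{"rx":0,"ry":0,"rz":0,"tx":0,"ty":0,"tz":0,"hand":255}]'
python3 -c "
from h import *
go(.472,-.1693,.046,91.6)"
```

```text
time_s: 5.6
ee_pos: [0.473, -0.1695, 0.0485]
tool_rot: [[-1.0, -0.028, -0.0], [-0.028, 1.0, 0.0], [0.0, 0.0, -1.0]]
force: [0.1, -0.2, 0.8]
finger_gap: 0.0852
grasp_force: 0.0
time_s: 6.1
ee_pos: [0.473, -0.1695, 0.0487]
tool_rot: [[-1.0, -0.027, 0.0], [-0.027, 1.0, 0.001], [-0.0, 0.001, -1.0]]
force: [-0.4, 11.5, 14.9]
finger_gap: 0.0133
grasp_force: 43.9
time_s: 6.4
ee_pos: [0.473, -0.1694, 0.0488]
tool_rot: [[-1.0, -0.027, 0.0], [-0.027, 1.0, 0.001], [-0.0, 0.001, -1.0]]
force: [-1.3, 5.0, 6.1]
finger_gap: 0.0132
grasp_force: 42.3
t 6.4 shift mm [1.  0.1 2.8]
yaw 91.57 rz -0.0005 f [-1.3  5.   6.1] pos [ 0.473  -0.1694  0.0488] gap 0.013236581583439372 42.27909207344055
```

```bash
python3 -m handwheel '[{"rx":0,"ry":0,"rz":0.1,"tx":0,"ty":0,"tz":0,"hand":255},{"rx":0,"ry":0,"rz":0.2,"tx":0,"ty":0,"tz":0,"hand":255},{"rx":0,"ry":0,"rz":0.3,"tx":0,"ty":0,"tz":0,"hand":255},{"rx":0,"ry":0,"rz":0.4,"tx":0,"ty":0,"tz":0,"hand":255},{"rx":0,"ry":0,"rz":0.5,"tx":0,"ty":0,"tz":0,"hand":255}]'
python3 -c "
from h import *
go(.473,-.1694,.0488,19.6);print(bot.get_obs()['ft_torque'])"
python3 -m handwheel '[{"rx":0,"ry":0,"rz":0.1,"tx":0,"ty":0,"tz":0,"hand":255},{"rx":0,"ry":0,"rz":0.2,"tx":0,"ty":0,"tz":0,"hand":255},{"rx":0,"ry":0,"rz":0.3,"tx":0,"ty":0,"tz":0,"hand":255},{"rx":0,"ry":0,"rz":0.4,"tx":0,"ty":0,"tz":0,"hand":255},{"rx":0,"ry":0,"rz":0.5,"tx":0,"ty":0,"tz":0,"hand":255}]'
python3 -c "
from h import *
go(.473,-.1694,.0488,19.6);print(bot.get_obs()['ft_torque'])"
```

```text
time_s: 6.9
ee_pos: [0.4729, -0.1695, 0.0488]
tool_rot: [[-0.889, 0.459, -0.0], [0.459, 0.889, 0.0], [0.0, 0.0, -1.0]]
force: [-1.3, 3.7, 5.2]
finger_gap: 0.0133
grasp_force: 42.2
t 6.9 shift mm [ 0.   0.1 -0. ]
yaw 62.7 rz 0.7522 f [-1.3  3.7  5.2] pos [ 0.4729 -0.1695  0.0488] gap 0.013304083723054425 42.24271059036255
[0.51866138 0.29641349 0.17771123]
time_s: 7.4
ee_pos: [0.4728, -0.1696, 0.0488]
tool_rot: [[-0.56, 0.829, -0.0], [0.829, 0.56, 0.0], [0.0, 0.0, -1.0]]
force: [-1.8, 3.6, 6.5]
finger_gap: 0.0132
grasp_force: 42.3
t 7.4 shift mm [ 0.1  0.3 -0. ]
yaw 34.05 rz 0.2522 f [-1.8  3.6  6.5] pos [ 0.4728 -0.1696  0.0488] gap 0.0131559509253118 42.251747846603394
[0.40731686 0.38346051 0.10427335]
```

```bash
python3 -m handwheel '[{"rx":0,"ry":0,"rz":0.1,"tx":0,"ty":0,"tz":0,"hand":255},{"rx":0,"ry":0,"rz":0.2,"tx":0,"ty":0,"tz":0,"hand":255},{"rx":0,"ry":0,"rz":0.25,"tx":0,"ty":0,"tz":0,"hand":255},{"rx":0,"ry":0,"rz":0.25,"tx":0,"ty":0,"tz":0,"hand":255},{"rx":0,"ry":0,"rz":0.25,"tx":0,"ty":0,"tz":0,"hand":255}]'
python3 -c "
from h import *
go(.473,-.1694,.0488,19.6);print(bot.get_obs()['ft_torque']); snap('side','s3'); snap('wrist','w3')
a=cv2.imread('pics/s3.png')[170:280,330:455];b=cv2.imread('pics/w3.png')
cv2.imwrite('pics/s3c.png',np.hstack([cv2.resize(b,(480,300)),cv2.resize(a,(300,300),interpolation=2)]))"
```

```text
time_s: 7.9
ee_pos: [0.4728, -0.1697, 0.0488]
tool_rot: [[-0.341, 0.94, -0.0], [0.94, 0.341, 0.0], [0.0, -0.0, -1.0]]
force: [-2.5, 2.9, 5.6]
finger_gap: 0.0132
grasp_force: 42.3
t 7.9 shift mm [ 0.2  0.3 -0. ]
yaw 19.95 rz 0.0061 f [-2.5  2.9  5.6] pos [ 0.4728 -0.1697  0.0488] gap 0.013227775468418718 42.32963562011719
[0.39512038 0.40244732 0.0526895 ]
```

View pics/s3c.png

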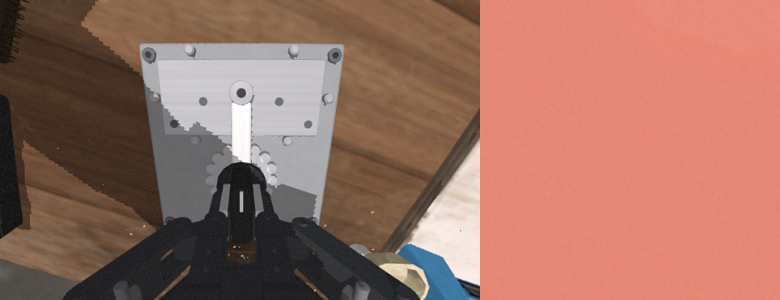

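In the wrist view the bush (241,93) is centred over the middle spot, the arm lies along the jig's y axis, and the blank is flat. I'll hold briefly, then hand in.

```bash
python3 -m handwheel '[{"rx":0,"ry":0,"rz":0.005,"tx":0,"ty":0,"tz":0,"hand":255},{"rx":0,"ry":0,"rz":0.005,"tx":0,"ty":0,"tz":0,"hand":255},{"rx":0,"ry":0,"rz":0.005,"tx":0,"ty":0,"tz":0,"hand":255},{"rx":0,"ry":0,"rz":0.005,"tx":0,"ty":0,"tz":0,"hand":255},{"rx":0,"ry":0,"rz":0.005,"tx":0,"ty":0,"tz":0,"hand":255}]'
python3 -c "
from bench import bot
print(bot.sign_off())"
```

```text
time_s: 8.5
ee_pos: [0.4728, -0.1697, 0.0488]
tool_rot: [[-0.337, 0.942, -0.0], [0.942, 0.337, 0.0], [0.0, -0.0, -1.0]]
force: [-2.0, 2.8, 6.8]
finger_gap: 0.0135
grasp_force: 42.4
the job is handed in; nothing more can be done
None
```

I pressed the blank down until it bottomed out flat in its nest, then turned the knob to the third stop and handed the job in at 8.5 s, still gripping it at about 42 N; sign-off gave no verdict, but the last wrist view showed the bush centred over the middle spot.

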